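# Zero the ring sensor with the blue gauge pin

### The arm

A 7-joint arm with a two-finger parallel gripper is mounted at the origin on the work surface. World frame = base frame: x ahead of the robot, y to its left, z up, the work surface at z = 0. Lengths are in mm, angles in rad, forces in N, time in s.
With the tool pointing down it reaches from about 425 to 875 mm from the base axis. Payload 8.4 kg.
Tool frame: the origin (TCP) lies on the centre line of the jaws, within the pads' length; the fingertips stand 19 mm ahead of it and the grasp point (between the pads) is the TCP; z points along the fingers, y is the direction in which the jaws open and shut (so a half turn about z gives the same grasp; the last joint's range is limited). The gripper opens to 85 mm and grips with 20 to 120 N. Pads are 22 mm wide; open, the fingers measure 114 mm over their backs; the gripper's body (76 mm by 85 mm) begins 54 mm behind the grasp point. The pads swing forward as they close: fully open they stand 13 mm farther back than shut.
Start: joints at [1.168, 0.333, 0.04, 1.465, -0.013, 1.343, -0.059], TCP at [194.424, -620.213, 250.308] pointing down, gripper open.
Joint ranges: [-2.58, 2.58], [-0.38, 2.09], [-1.3, 1.39], [0.25, 2.4], [-1.5, 4.64], [0.08, 2.09], [-2.65, 2.65]. Speed limits (rad/s): [2.22, 2.22, 2.79, 2.79, 3.14, 3.14, 3.14].

### API

Orientations are given as a unit quaternion [x, y, z, w].
In Python, from workcell import * gives the robot as it stands.
- The arm moves only by the tool play_rows, never from a script. Its argument "rows" is a list of rows, each a list of 2 entries, a list of its own where there are three numbers: the shift along the tool's x, y, z in units of 50 cm (1.0 is 50 cm), then the turn about the tool's z in units of 180 degrees (1.0 is 180 degrees). A call has 1 to 12 rows; each row is the pose to reach, as a shift and turn from the pose commanded when the call began, along the tool's axes at that moment, turning the shorter way round; what a row does not reach only later rows make up. A row lasts 1/8 s, in which the tool goes at most 62.5 mm and 10.7 degrees, less where a joint would pass 70% of its speed; a pose out of reach is approached as far as the arm can. A call with a number of a shift or a turn outside -1 to 1 is refused whole. A call with a gripper value outside its range is refused whole. "claw" is the finger opening in mm, from 0 to 85.4, set as the call begins (left out, the last holds). The fingers move at their own pace and stop on an object; "squeeze" is the grip in N (left out, the last holds). Time passes only in rows, so rows that repeat a pose let the fingers close. It gives the time, the measured TCP pose, the force and the opening at its end, in the units of the state.
- state(): the state, without advancing time (a new reading comes with each control period).
- capture(name): name is "scene" or "top"; returns (picture, depth): 400x640x3 uint8, red, green, blue; 400x640 float32, mm along the optical axis (not along the pixel's ray), 0 where there is no reading.
- camera_params(name): a dict with "K" (3x3 intrinsics, pixels), "eye" and "rotation" of the camera in the world. Camera axes: x right, y down, z forward; pixel columns grow to the right and rows downward; lengths in mm; the calibration is good to about 2 mm. A picture is of the moment at which its call begins. camera_params takes no time and is no camera call.
- finish_job(): hands the job in, once; it reports no verdict.
Trained networks look in the newest picture that a camera, given by its name, has taken for a name from the list of things; names that differ only in an ending like _2 or _b are one class to them, and where a whole thing is asked for, a point or a joint stands for the part that bears it (a point fixed in the world has none). Each returns a list of dicts, best first, with "score" (0 to 1); they miss things now and then, are a little off and sometimes report something else, mostly with a low value. They report only what shows in the picture. A call takes as long as a camera call. They do not tell look-alikes from the thing itself.
- masks_of(thing, camera): "pixels" (400x640 bool, what is visible of it) and "rect" ([left, top, right, bottom] in pixels, round what is visible of it).
The state is a dict: "time_s": time; "qpos": joint angles; "qd": joint speeds; "joint_efforts": joint torques, N m; "tool_pos": TCP position; "eef_rot": TCP orientation; "ft_force": force on the tool from outside, world axes, zero at the start; "wrist_torque": the same for the moment, N m; "opening": opening from 0.0 (shut) to 1.0 (fully open).
Only numpy, scipy, OpenCV 4.12 (cv2) and the standard library are available. Lean on these libraries where they do the work, as an engineer would, in place of code of your own. Each camera call takes 0.05 s, during which the arm holds its last target.

### The job

Zero the ring sensor for the next collector shoe: lift the black dust cap off the sensor ring and leave it in the shallow steel tray, then take the blue gauge pin from the rack and lower it tip first through the ring, never letting it touch the ring, until the ring's top face is level with the pin's white band. Hold the pin there centred in the hole, upright and still for three seconds while the sensor takes its zero, and finish while still holding it like that: do not put it down or let go. Leave the other two pins, the copper shoe, the brass pads, the brush and the screwdriver as they are.

Things in the scene. Friction and masses are not known exactly. Their poses are not given: they have to be found in the camera images.
- ring_top (a point): Centre of the sensor ring's level top face, on the hole's axis, 122 mm above the counter. Aluminium ring with an orange belt, outer diameter 60 mm, 30 mm thick, vertical through hole of 24 mm diameter, 70 mm of free air below it. z up, y along the dovetail slide; on its +x side (away from the robot) a 20 mm wide dark bracket carries it.
- stand: Sensor stand fixed to the counter: grey base plate 200 x 260 mm, top 22 mm high, with the steel dovetail slide along its y. Origin at the centre of its underside. The ring's axis lies at x = -55 mm; the saddle's uprights and the carriage block begin at x = +20 mm (75 mm behind the ring's axis) and reach 134 mm above the counter.
- carriage (a joint): Sprung sensor carriage with the ring: float along the dovetail slide (ring_top's y), m; 0 = at rest between its coil springs, travel 9 mm either way, 0.25 N per mm, so that a touch on the ring shifts it.
- cap_knob (a point): Black plastic dust cap (30 g) upright in the ring: plug 20 mm diameter x 10 mm inside the hole (2 mm play all round), flange 40 mm diameter x 6 mm resting on the ring, knob 20 mm diameter x 30 mm to grasp from above. Lifts straight off. Origin on its axis in the knob: 11 mm below the knob's top, 19 mm above the flange's top, 35 mm above the plug's underside; z up along the axis.
- tray: Shallow open stainless tray fixed to the counter, 110 x 110 mm, rim 14 mm high, walls and floor 3 mm. Origin at the centre of its underside, on the counter; empty at the start.
- rack: Wooden pin rack fixed to the counter, 70 (x) x 200 (y) mm, 46 mm high. Origin at the centre of its underside, on the counter. Three holes of 16 mm diameter, 38 mm deep, stand in a row along its y axis, at -65, 0 and +65 mm. Three pins stand in them, in any order.
- pin_grip (a point): Blue anodised gauge pin (about 110 g), upright in the rack, 150 mm long: shaft 14 mm diameter x 100 mm with a 12 mm wide white band, then at the top a handle 22 mm diameter x 50 mm to grasp. Origin on its axis in mid-handle, 25 mm below the top and 125 mm above the tip; z up along the axis.
- pin_band (a point): Centre of the white band on the blue pin's shaft, on its axis, 48 mm above the tip and 77 mm below pin_grip; the band reaches 6 mm either way.
- pin_tip (a point): Lower end of the blue pin, on its axis; z towards the handle.
- pin_red_grip (a point): Red gauge pin in the rack, the same shape as the blue one; middle of its handle, 125 mm above its tip. Not used.
- pin_grey_grip (a point): Grey gauge pin in the rack, the same shape as the blue one; middle of its handle, 125 mm above its tip. Not used.
- shoe: Sooty copper collector shoe lying on the counter beyond the tray, 120 x 94 mm with its stem, 34 mm high. Origin at the underside. Not used.
- pad_a: Brass contact pad lying on the counter, 32 x 52 x 11 mm. Origin at the centre of its underside. Not used.
- pad_b: The second brass contact pad, the same as the first. Not used.
- brush: Brush lying on the counter at the left (+y). Not used.
- screwdriver: Screwdriver lying on the counter at the right (-y). Not used.
- saddle: Aluminium saddle clamped fast on the dovetail slide anywhere within 40 mm of mid-slide; it carries the sprung carriage between two uprights. Origin 34 mm above the counter on the slide's centre line, 100 mm behind (+x) the ring's axis; y along the slide.
Things that resemble listed ones, but are neither listed nor needed, are in the scene too. What is shaped like the part that bears pin_grip but green is not meant.

How it is judged:
By the outcome, as a careful person would: the job done as asked, in the order asked, and still so for the second after the job is handed in, while the arm keeps its last pose, push and grip.
It also fails if it takes over 72 s, if anything falls off the work surface, if the arm or the gripper's body presses on something with over 40 N, if the wrist force passes 120 N, or if a joint passes its speed limit or range.

## Working session

There is one attempt and no reset: what is moved stays moved. The work goes in short steps, Python scripts to look and compute and a tool call to move; the robot and the scene stay as the last step left them, time stands still between calls to the robot, and variables do not carry over. Pictures are saved under pics/ and viewed, and the job is handed in when it is done.

Besides the shell and the picture viewer there is one more tool, called after ">>>" by a JSON object that holds its "name" and its "arguments", one argument or row to a line. play_rows: Moves the arm, as the interface text tells. Shifts and turns lie within -1 to 1; 1 stands for 50 cm of shift or 180 degrees of turn. Its arguments: {"type":"object","properties":{"rows":{"type":"array"},"claw":{"type":"number"},"squeeze":{"type":"number"}},"required":["rows"]}

```bash
ls; mkdir -p pics
python3 - <<'E'
from workcell import *
import cv2
print(state())
for n in ("scene","top"):
    p=camera_params(n); print(n,p)
    im,d=capture(n); cv2.imwrite(f"pics/{n}0.png",im[:,:,::-1])
E
```

```text
pics
{'time_s': 0.0, 'qpos': array([ 1.16779237,  0.33391089,  0.03987447,  1.46628898, -0.01341654,
        1.34328464, -0.05851099]), 'qd': array([-8.51851971e-04, -6.16803448e-04,  5.56186457e-04, -2.47518135e-04,
        6.44331771e-04,  1.05826642e-05, -1.35047488e-03]), 'joint_efforts': array([ 8.26931446e-04, -6.58540463e+01,  1.36570204e+00, -4.05564809e+01,
        1.67177251e-02,  1.25665517e-02, -2.72217568e-05]), 'tool_pos': array([ 194.29974938, -619.83089345,  249.4125833 ]), 'eef_rot': array([ 9.88487219e-01,  1.51302207e-01, -1.69547944e-04, -7.95021667e-04]), 'ft_force': array([-0.0087894 , -0.55864034, -0.24866604]), 'wrist_torque': array([-0.03098587,  0.00683424, -0.02113192]), 'opening': 1.0000312645944713}
scene {'K': array([[502.40174786,   0.        , 317.80124667],
       [  0.        , 502.40174786, 197.35520073],
       [  0.        ,   0.        ,   1.        ]]), 'eye': array([1292.6426928 ,  800.65487236, 1245.89710203]), 'rotation': array([ 0.3193266 ,  0.87186786, -0.34841001, -0.12840335])}
top {'K': array([[371.23829959,   0.        , 314.71911525],
       [  0.        , 371.23829959, 198.53141003],
       [  0.        ,   0.        ,   1.        ]]), 'eye': array([ 388.70197828,    5.26983234, 1174.39603911]), 'rotation': array([-0.656877  ,  0.74727811, -0.07424682,  0.06764198])}
```

View pics/scene0.png

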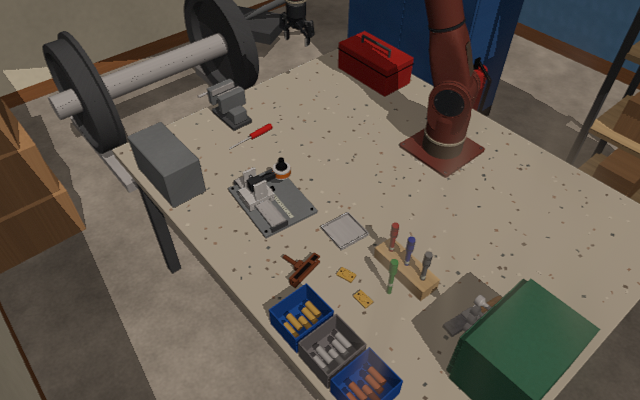

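View pics/top0.png

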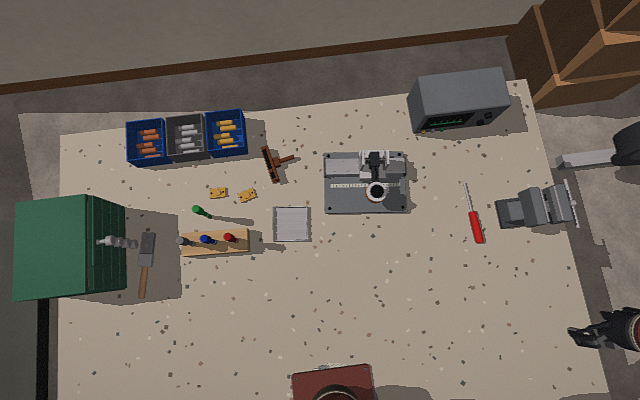

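The scene picture shows the ring with its black cap at about (283,168) and the tray at (345,230). In the rack are the red (394,230), blue (410,245) and grey (427,262) pins, with the green look-alike at (393,272). In the top view the cap is at (377,191), the blue pin at (207,239) and the tray at (292,223).

```bash
cat > h.py <<'E'
from workcell import *
import numpy as np, cv2
from scipy.spatial.transform import Rotation as R
def cloud(n,d):
    p=camera_params(n);K=p['K'];Rm=np.array(p['rotation']);Rm=R.from_quat(Rm).as_matrix()
    v,u=np.mgrid[0:400,0:640]
    pc=np.stack([(u-K[0,2])/K[0,0]*d,(v-K[1,2])/K[1,1]*d,d],-1)
    w=pc@Rm.T+p['eye']; w[d<=0]=np.nan
    return w
def proj(n,P):
    p=camera_params(n);K=p['K'];Rm=R.from_quat(p['rotation']).as_matrix()
    c=(np.atleast_2d(P)-p['eye'])@Rm; return (c@K.T)[:,:2]/c[:,2:]
def fitcirc(xy,iters=5):
    A=np.c_[2*xy,np.ones(len(xy))];b=(xy**2).sum(1)
    s=np.linalg.lstsq(A,b,rcond=None)[0];return s[:2],np.sqrt(s[2]+s[:2]@s[:2])
E
python3 - <<'E'
from h import *
for n in ("scene","top"):
    im,d=capture(n); W=cloud(n,d); np.savez(f"{n}.npz",im=im,d=d,W=W)
    print(n,"counter z med", np.nanmedian(W[300:340,150:260,2]) if n=="top" else np.nanmedian(W[200:210,350:380,2]))
    for t in ("ring_top","cap_knob","tray","rack","pin_grip","pin_red_grip","pin_grey_grip","stand","saddle","carriage","pin_band"):
        for r in masks_of(t,n)[:4]:
            if r['score']<.2: continue
            m=r['pixels']; P=W[m]; P=P[~np.isnan(P[:,0])]
            print(n,t,round(r['score'],2),np.round(r['rect']),m.sum(),np.round(np.median(P,0)) if len(P) else None, np.round(np.percentile(P,2,0)),np.round(np.percentile(P,98,0)))
            np.save(f"m_{n}_{t}.npy",m) if r['score']>.5 else 0
E
```

```text
scene counter z med -1.259749030383773
scene ring_top 0.94 [245. 168. 288. 190.] 405 [ 648. -197.  116.] [ 587. -226.   89.] [ 726. -168.  124.]
scene ring_top 0.36 [443. 298. 497. 335.] 487 [543. 517.  17.] [405. 496.   1.] [587. 543.  23.]
scene ring_top 0.2 [321. 213. 369. 252.] 1025 [558.  66.   3.] [503.  11.  -4.] [615. 124.  15.]
scene cap_knob 0.71 [405. 238. 416. 265.] 167 [532. 303. 124.] [521. 293.  50.] [539. 310. 160.]
scene tray 0.91 [321. 212. 368. 254.] 1037 [559.  67.   3.] [504.  12.  -4.] [616. 122.  15.]
scene rack 0.94 [378. 239. 439. 300.] 1520 [542. 320.  43.] [495. 205.   4.] [566. 399.  50.]
scene rack 0.38 [229. 172. 317. 238.] 2619 [ 673. -134.   22.] [ 565. -315.    1.] [764. -53.  51.]
scene pin_grip 0.65 [405. 238. 418. 267.] 178 [532. 303. 126.] [519. 290.  49.] [539. 310. 160.]
scene pin_grip 0.48 [383. 262. 399. 292.] 218 [619. 322. 108.] [572. 292.   8.] [626. 329. 152.]
scene pin_red_grip 0.65 [390. 223. 400. 247.] 154 [529. 239. 124.] [517. 228.  53.] [536. 246. 159.]
scene pin_grey_grip 0.65 [419. 251. 435. 281.] 235 [534. 366. 115.] [440. 312.  -
[... 1564 characters left out ...]
 stand 0.56 [321. 152. 406. 211.] 3478 [ 645. -149.   24.] [ 559. -308.   19.] [756. -60.  52.]
top saddle 0.82 [355. 149. 392. 204.] 1121 [ 680. -200.  114.] [ 575. -250.   27.] [ 743. -168.  136.]
top carriage 0.87 [363. 152. 387. 203.] 449 [ 640. -202.  121.] [ 572. -225.   98.] [ 716. -170.  129.]
top carriage 0.57 [465. 186. 483. 243.] 324 [ 474. -504.   22.] [ 423. -529.   -1.] [ 581. -495.   29.]
top pin_band 0.69 [193. 204. 209. 217.] 140 [610. 315. 119.] [601. 309.  -1.] [636. 347. 154.]
top pin_band 0.56 [201. 235. 215. 245.] 135 [524. 296. 134.] [514. 289.  40.] [548. 341. 162.]
top pin_band 0.23 [365. 150. 388. 202.] 411 [ 638. -200.  121.] [ 572. -220.  102.] [ 716. -169.  127.]
```

Run:
```python
from h import *
a=np.load("scene.npz")['im'];b=np.load("top.npz")['im']
def c(im,x0,y0,w,h,s): return cv2.resize(im[y0:y0+h,x0:x0+w],None,fx=s,fy=s,interpolation=cv2.INTER_CUBIC)
t=[c(a,235,145,65,50,6),c(a,375,215,65,50,6)]
u=[c(b,345,165,65,50,6),c(b,175,200,65,50,6)]
cv2.imwrite("pics/crop1.png",np.vstack([np.hstack(t),np.hstack(u)])[:,:,::-1])
```

```text
(no output)
```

View pics/crop1.png

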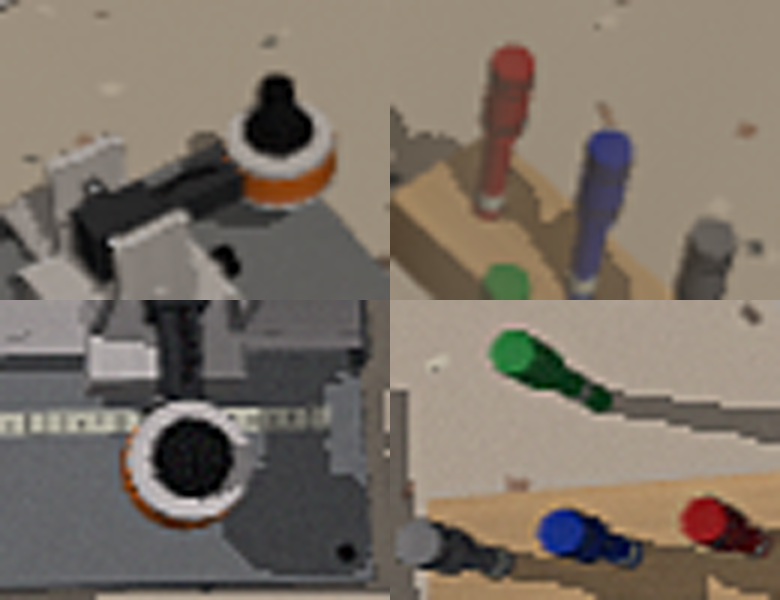

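```bash
cat > fit.py <<'E'
from h import *
from scipy.optimize import minimize
S=6
t=np.linspace(0,2*np.pi,48,endpoint=False)
def circ(x,y,z,r): return np.c_[x+r*np.cos(t),y+r*np.sin(t),np.full(48,z)]
def hull(img,n,P,o,val):
    q=(proj(n,P)-o+0.5)*S-0.5
    cv2.fillConvexPoly(img,cv2.convexHull(np.round(q*16).astype(np.int32)),val,cv2.LINE_AA,4)
def down(img,w,h): return cv2.resize(img,(w,h),interpolation=cv2.INTER_AREA)/255.
def fitmask(n,mask,box,render,x0):
    x,y,w,h=box; M=mask[y:y+h,x:x+w].astype(float); o=np.array([x,y])
    def cost(p):
        img=np.zeros((h*S,w*S),np.uint8); render(img,n,p,o); A=down(img,w,h); return ((A-M)**2).sum()
    best=min(((cost((x0[0]+i,x0[1]+j)),x0[0]+i,x0[1]+j) for i in range(-20,21,4) for j in range(-20,21,4)))
    r=minimize(cost,best[1:],method='Nelder-Mead',options=dict(xatol=.05,fatol=.01,initial_simplex=[[best[1],best[2]],[best[1]+3,best[2]],[best[1],best[2]+3]]))
    return r.x,r.fun,M.sum()
def rpin(img,n,p,o,ztop=158,L=150,lo=97):
    hull(img,n,np.r_[circ(*p,ztop,11),circ(*p,ztop-50,11)],o,255)
def ring(img,n,p,o):
    hull(img,n,circ(*p,122,30),o,255)
    hull(img,n,np.r_[circ(*p,122,20),circ(*p,128,20)],o,0); hull(img,n,np.r_[circ(*p,128,10),circ(*p,158,10)],o,0)
def cap(img,n,p,o):
    hull(img,n,np.r_[circ(*p,122,20),circ(*p,128,20)],o,255); hull(img,n,np.r_[circ(*p,128,10),circ(*p,158,10)],o,255)
E
python3 - <<'E'
from fit import *
for n in ("scene","top"):
    z=np.load(n+".npz");im=z['im'].astype(int);W=z['W']
    r,g,b=im[...,0],im[...,1],im[...,2]
    hsv=cv2.cvtColor(z['im'],cv2.COLOR_RGB2HSV)
    blue=(b>r+25)&(b>g+25); red=(r>g+45)&(r>b+45)
    ok=np.nan_to_num(W[...,2])>104
    def box(P,k=22):
        c=proj(n,P)[0].astype(int); return (c[0]-k,c[1]-k,2*k,2*k)
    print(n,"blue",fitmask(n,blue&ok,box((528,300,135)),rpin,(528,300)))
    print(n,"red",fitmask(n,red&ok,box((524,235,135)),rpin,(524,235)))
    white=(hsv[...,2]>120)&(hsv[...,1]<60)&(np.abs(np.nan_to_num(W[...,2])-122)<9)
    black=(hsv[...,2]<50)&(np.nan_to_num(W[...,2])>110)
    bx=box((595,-197,130),14)
    x,y,w,h=bx
    cv2.imwrite(f"pics/mk_{n}.png",np.hstack([cv2.resize((m[y:y+h,x:x+w]*255).astype(np.uint8),None,fx=10,fy=10,interpolation=0) for m in(white,black)]))
    print(n,"ring",fitmask(n,white,bx,ring,(595,-197)))
    print(n,"cap",fitmask(n,black,bx,cap,(595,-197)))
    # grey pin top
    m=np.load(f"m_scene_pin_grey_grip.npy") if n=="scene" else None
    sel=(W[...,2]>150)&(W[...,2]<165)&(np.abs(W[...,0]-525)<40)&(np.abs(W[...,1]-365)<40); print("grey top pts",sel.sum(),np.round(W[sel].mean(0),1))
E
```

```text
scene blue (array([509.1446175 , 287.01618826]), np.float64(85.97917723952327), np.float64(37.0))
scene red (array([524.25290298, 235.74585152]), np.float64(70.60645905420992), np.float64(50.0))
scene ring (array([ 604.36433485, -196.73887247]), np.float64(15.958385236447523), np.float64(85.0))
scene cap (array([ 601.56934136, -199.65695155]), np.float64(57.381099577085735), np.float64(132.0))
grey top pts 52 [531.6 365.1 155.4]
top blue (array([524.51800054, 300.07706711]), np.float64(22.6560707420223), np.float64(67.0))
top red (array([523.6544982 , 239.26250698]), np.float64(29.880276816608998), np.float64(53.0))
top ring (array([ 600.62597333, -198.7068152 ]), np.float64(43.88232218377547), np.float64(135.0))
top cap (array([ 600.5024662 , -199.82863998]), np.float64(38.58028450595924), np.float64(160.0))
grey top pts 58 [526.9 363.3 158. ]
```

```bash
cd pics; python3 -c "
import cv2,numpy as np
cv2.imwrite('mk.png',np.vstack([cv2.imread('mk_scene.png'),cv2.imread('mk_top.png')]))"
```

```text
(no output)
```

View pics/mk.png

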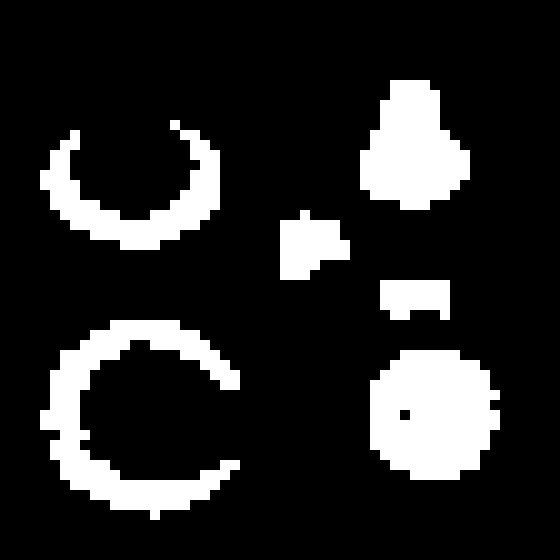

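```bash
cat > seg.py <<'E'
from fit import *
def box(n,P,k=22):
    c=proj(n,P)[0].astype(int); return (c[0]-k,c[1]-k,2*k,2*k)
E
python3 - <<'E'
from seg import *
outs=[]
def rpinfull(img,n,p,o):
    hull(img,n,np.r_[circ(*p,158,11),circ(*p,108,11)],o,255); hull(img,n,np.r_[circ(*p,108,7),circ(*p,63,7)],o,255)
for n in ("scene","top"):
    z=np.load(n+".npz");W=z['W'];im=z['im']
    hsv=cv2.cvtColor(im,cv2.COLOR_RGB2HSV).astype(int);H,Sa,V=[hsv[...,i] for i in range(3)]
    blue=(H>108)&(H<135)&(Sa>90); red=((H<6)|(H>172))&(Sa>110)
    for nm,m,P in(("blue",blue,(528,300,115)),("red",red,(524,237,115))):
        bx=box(n,P,20); x,y,w,h=bx
        p,c,s=fitmask(n,m,bx,rpinfull,P[:2]); print(n,nm,p.round(1),round(c,1),s)
        A=np.zeros((h*S,w*S),np.uint8); rpinfull(A,n,p,np.array([x,y])); 
        outs.append((cv2.resize((m[y:y+h,x:x+w]*255).astype(np.uint8),(200,200),interpolation=0),cv2.resize(A,(200,200))))
    P=(600,-198,130); bx=box(n,P,14); x,y,w,h=bx
    black=(V<50); lab,L=cv2.connectedComponents(black.astype(np.uint8),connectivity=4)
    c=proj(n,(600,-198,135))[0].astype(int); black=L==L[c[1],c[0]]
    # ring+cap disc: outer
    white=(V>95)&(Sa<60)&(np.nan_to_num(W[...,2])>100)
    for nm,m,f in(("ring",white,ring),("cap",black,cap)):
        p,c,s=fitmask(n,m,bx,f,P[:2]); print(n,nm,p.round(1),round(c,1),s)
        A=np.zeros((h*S,w*S),np.uint8); f(A,n,p,np.array([x,y])); 
        outs.append((cv2.resize((m[y:y+h,x:x+w]*255).astype(np.uint8),(200,200),interpolation=0),cv2.resize(A,(200,200))))
B=[np.dstack([a,b,a*0]) for a,b in outs]
cv2.imwrite("pics/fit2.png",np.vstack([np.hstack(B[:4]),np.hstack(B[4:])]))
E
```

```text
scene blue [507.8 288.4] 133.1 31.0Traceback (most recent call last):
  File "<stdin>", line 11, in <module>
  File "fit.py", line 14, in fitmask
    best=min(((cost((x0[0]+i,x0[1]+j)),x0[0]+i,x0[1]+j) for i in range(-20,21,4) for j in range(-20,21,4)))
  File "fit.py", line 14, in <genexpr>
    best=min(((cost((x0[0]+i,x0[1]+j)),x0[0]+i,x0[1]+j) for i in range(-20,21,4) for j in range(-20,21,4)))
               ~~~~^^^^^^^^^^^^^^^^^^^
  File "fit.py", line 13, in cost
    img=np.zeros((h*S,w*S),np.uint8); render(img,n,p,o); A=down(img,w,h); return ((A-M)**2).sum()
                                      ~~~~~~^^^^^^^^^^^
  File "<stdin>", line 4, in rpinfull
  File "fit.py", line 7, in hull
    q=(proj(n,P)-o+0.5)*S-0.5
       ~~~~^^^^^
  File "h.py", line 11, in proj
    p=camera_params(n);K=p['K'];Rm=R.from_quat(p['rotation']).as_matrix()
ValueError: time passes only in moves, steps and waits
```

```bash
python3 - <<'E'
from workcell import *
import pickle
pickle.dump({n:camera_params(n) for n in("scene","top")},open("cam.pkl","wb"))
E
cat >> h.py <<'E'
import pickle
_C=pickle.load(open("cam.pkl","rb"))
_camera_params=camera_params
def camera_params(n): return _C[n]
E
cat > run2.py <<'E'
from seg import *
def rpinfull(img,n,p,o):
    hull(img,n,np.r_[circ(*p,158,11),circ(*p,108,11)],o,255); hull(img,n,np.r_[circ(*p,108,7),circ(*p,63,7)],o,255)
outs=[]
for n in ("scene","top"):
    z=np.load(n+".npz");W=z['W'];im=z['im']
    hsv=cv2.cvtColor(im,cv2.COLOR_RGB2HSV).astype(int);H,Sa,V=[hsv[...,i] for i in range(3)]
    r,g,b=[im[...,i].astype(int) for i in range(3)]
    blue=(b>r+12)&(b>g+12); red=((H<6)|(H>172))&(Sa>110)
    for nm,m,P in(("blue",blue,(528,300,115)),("red",red,(524,237,115))):
        bx=box(n,P,20); x,y,w,h=bx
        p,c,s=fitmask(n,m,bx,rpinfull,P[:2]); print(n,nm,p.round(1),round(c,1),s)
        A=np.zeros((h*S,w*S),np.uint8); rpinfull(A,n,p,np.array([x,y])); 
        outs.append((cv2.resize((m[y:y+h,x:x+w]*255).astype(np.uint8),(200,200),interpolation=0),cv2.resize(A,(200,200))))
    P=(600,-198,130); bx=box(n,P,14); x,y,w,h=bx
    black=(V<50); lab,L=cv2.connectedComponents(black.astype(np.uint8),connectivity=4)
    c=proj(n,(600,-198,135))[0].astype(int); black=L==L[c[1],c[0]]
    white=(V>95)&(Sa<60)&(np.nan_to_num(W[...,2])>100)
    for nm,m,f in(("ring",white,ring),("cap",black,cap)):
        p,c,s=fitmask(n,m,bx,f,P[:2]); print(n,nm,p.round(1),round(c,1),s)
        A=np.zeros((h*S,w*S),np.uint8); f(A,n,p,np.array([x,y])); 
        outs.append((cv2.resize((m[y:y+h,x:x+w]*255).astype(np.uint8),(200,200),interpolation=0),cv2.resize(A,(200,200))))
B=[np.dstack([a,b,a*0]) for a,b in outs]
cv2.imwrite("pics/fit2.png",np.vstack([np.hstack(B[:4]),np.hstack(B[4:])]))
E
python3 run2.py
```

```text
scene blue [527.4 299.9] 86.0 84.0
scene red [522.5 234.1] 89.6 70.0
scene ring [ 604.4 -196.1] 25.0 100.0
scene cap [ 602.1 -199. ] 23.4 98.0
top blue [524.5 299.6] 14.7 97.0
top red [521.1 234.3] 13.7 82.0
top ring [ 600.5 -198.3] 23.2 174.0
top cap [ 600.6 -199.8] 13.5 137.0
```

View pics/fit2.png

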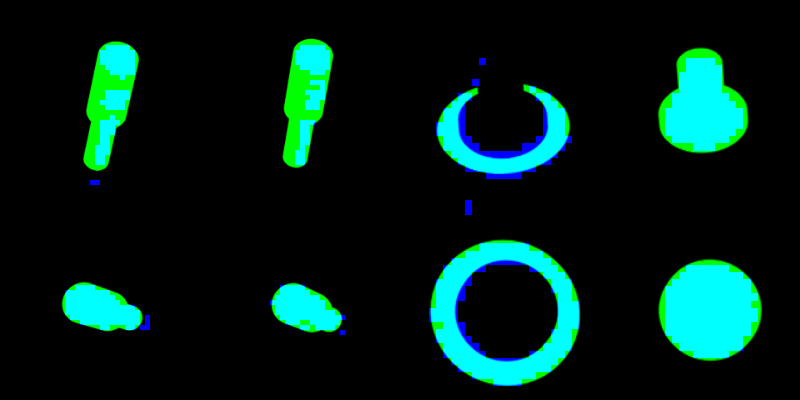

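```bash
cat > g.py <<'E'
import numpy as np,sys
from scipy.spatial.transform import Rotation as R
# usage: g.py curx cury curz curyaw gx gy gz gyaw ; yaw = angle of tool x in world, deg; tool z down
def go(c,g):
    Rm=(R.from_euler('z',c[3],degrees=True)*R.from_euler('x',180,degrees=True)).as_matrix()
    s=Rm.T@(np.array(g[:3])-c[:3])/500
    turn=-(g[3]-c[3])/180
    return s.round(4),round(turn,4)
a=list(map(float,sys.argv[1:])); print(go(a[:4],a[4:]))
E
python3 g.py 194.424 -620.213 250.308 17.405 601.5 -199 250 0
python3 - <<'E'
from h import *
z=np.load("top.npz");W=z['W']
def rect(sel):
    P=W[sel][:,:2].astype(np.float32); r=cv2.minAreaRect(P); print(r,len(P))
Z=W[...,2]
rect((abs(Z-22)<5)&(W[...,0]>550)&(W[...,0]<770)&(W[...,1]<-30)&(W[...,1]>-330))
rect((abs(Z-46)<5)&(W[...,0]>450)&(W[...,0]<600)&(W[...,1]<420)&(W[...,1]>180))
rect((Z>0)&(Z<20)&np.load("m_top_tray.npy"))
E
```

```text
(array([ 1.0289e+00, -5.6030e-01,  6.0000e-04]), 0.0967)
((657.939208984375, -184.3564453125), (259.47991943359375, 201.23512268066406), 83.8505859375) 2781
((524.6535034179688, 299.70489501953125), (200.25914001464844, 70.5866470336914), 87.29285430908203) 1210
((555.506103515625, 66.54866027832031), (107.74408721923828, 115.37681579589844), 83.88096618652344) 1195
```

>>> {"name": "play_rows", "arguments": {
  "rows": [
    [[0.1,-0.06,0],0.05],
    [[0.22,-0.12,0],0.1],
    [[0.34,-0.19,0],0.13],
    [[0.46,-0.25,0],0.13],
    [[0.58,-0.32,0],0.13],
    [[0.7,-0.38,0],0.13],
    [[0.8,-0.44,0],0.13],
    [[0.9,-0.5,0],0.13],
    [[0.9,-0.5,0],0.13],
    [[0.9,-0.5,0],0.13]
  ],
  "claw": 60
}}

```text
time_s: 2.55
tool_pos: [549.6, -246.1, 250.1]
eef_rot: [0.999, -0.051, -0.0, -0.0]
ft_force: [0.2, -0.8, 0.2]
opening: 0.702
```

Run:
```python
from h import *
s=state();q=R.from_quat(s['eef_rot']);m=q.as_matrix();print(s['time_s'],s['tool_pos'],np.degrees(np.arctan2(m[1,0],m[0,0])),m[:,2].round(4),s['ft_force'],s['opening'],s['qpos'].round(2))
m=(R.from_euler('z',17.405,degrees=True)*R.from_euler('x',180,degrees=True)).as_matrix()
print(np.array([194.424,-620.213,250.308])+m@np.array([450,-250,0]))
```

```text
2.55 [ 549.56607578 -246.07533422  250.14683976] -5.851413125404274 [-2.e-04  3.e-04 -1.e+00] [ 0.1855664  -0.78228272  0.19316223] 0.7024433307642807 [ 0.54  0.25 -0.23  1.58  0.06  1.32 -1.37]
[ 549.03938682 -247.0536139   250.308     ]
```

```bash
python3 g.py 549.04 -247.05 250.308 -6 601.3 -199 215 -6
```

```text
(array([ 0.0939, -0.1065,  0.0706]), -0.0)
```

>>> {"name": "play_rows", "arguments": {
  "rows": [
    [[0.05,-0.053,0.02],0],
    [[0.094,-0.1065,0.05],0],
    [[0.094,-0.1065,0.07],0],
    [[0.094,-0.1065,0.07],0],
    [[0.094,-0.1065,0.07],0]
  ]
}}

```text
time_s: 3.18
tool_pos: [600.5, -201.4, 216.0]
eef_rot: [0.999, -0.054, 0.0, 0.001]
ft_force: [0.1, 0.2, 0.1]
opening: 0.704
```

```bash
cat > look.py <<'E'
from h import *
import sys
tag=sys.argv[1]; P=np.array(list(map(float,sys.argv[2:5])));k=int(sys.argv[5]) if len(sys.argv)>5 else 32
out=[]
for n in("scene","top"):
    im,d=capture(n); np.savez(n+"_"+tag+".npz",im=im,d=d,W=cloud(n,d))
    c=proj(n,P)[0].astype(int);x=max(0,c[0]-k);y=max(0,c[1]-k); print(n,"crop origin",x,y)
    out.append(cv2.resize(im[y:y+2*k,x:x+2*k],(390,390),interpolation=cv2.INTER_CUBIC))
cv2.imwrite(f"pics/{tag}.png",np.hstack(out)[:,:,::-1])
s=state();m=R.from_quat(s['eef_rot']).as_matrix();print(s['time_s'],s['tool_pos'].round(2),np.degrees(np.arctan2(m[1,0],m[0,0])).round(2),m[:,2].round(4),s['ft_force'].round(2),s['opening'])
E
python3 look.py a1 600 -199 170
```

```text
scene crop origin 248 123
top crop origin 347 155
3.275 [ 600.94 -200.5   216.14] -6.11 [ 9.e-04 -8.e-04 -1.e+00] [-0.39  0.24  0.39] 0.7010985055485459
```

View pics/a1.png

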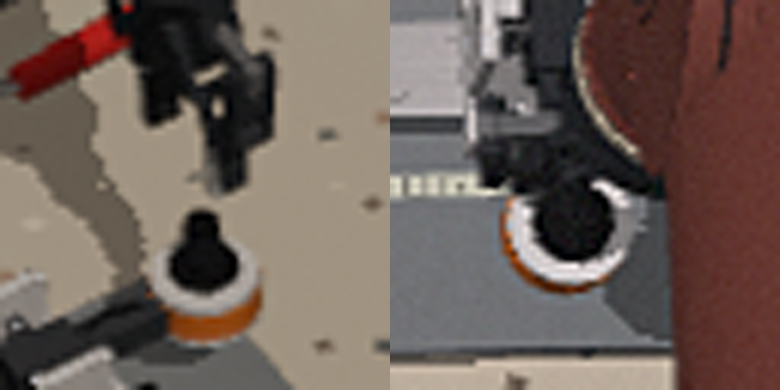

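The gripper hangs directly above the knob in both views; in the left crop the knob is at about (203,222) and the jaws open to either side of it. I'll descend and close.

>>> {"name": "play_rows", "arguments": {
  "rows": [
    [[0,0.002,0.05],0],
    [[0,0.002,0.1],0],
    [[0,0.002,0.128],0],
    [[0,0.002,0.128],0],
    [[0,0.002,0.128],0]
  ]
}}

```text
time_s: 3.9
tool_pos: [601.8, -200.3, 152.5]
eef_rot: [0.999, -0.052, 0.001, 0.0]
ft_force: [-0.2, -0.1, -0.1]
opening: 0.703
```

>>> {"name": "play_rows", "arguments": {
  "rows": [
    [[0,0,0],0],
    [[0,0,0],0],
    [[0,0,0],0],
    [[0,0,0],0],
    [[0,0,0],0],
    [[0,0,0],0]
  ],
  "claw": 10,
  "squeeze": 30
}}

```text
time_s: 4.65
tool_pos: [601.5, -200.1, 151.9]
eef_rot: [0.999, -0.052, 0.0, 0.0]
ft_force: [-1.6, 0.4, 5.7]
opening: 0.223
```

>>> {"name": "play_rows", "arguments": {
  "rows": [
    [[0,0,-0.02],0],
    [[0,0,-0.05],0],
    [[0,0,-0.1],0],
    [[0,0,-0.16],0],
    [[0,0,-0.2],0],
    [[0,0,-0.2],0]
  ]
}}

```text
time_s: 5.4
tool_pos: [602.2, -200.2, 253.8]
eef_rot: [0.999, -0.052, 0.002, 0.0]
ft_force: [0.4, -0.2, 0.0]
opening: 0.223
```

```bash
python3 look.py a2 600 -199 190 40
```

```text
scene crop origin 240 110
top crop origin 340 145
5.5 [ 601.08 -199.95  251.02] -5.99 [-2.e-04  1.e-04 -1.e+00] [ 0.06 -1.3  -0.4 ] 0.22364672015708165
```

View pics/a2.png

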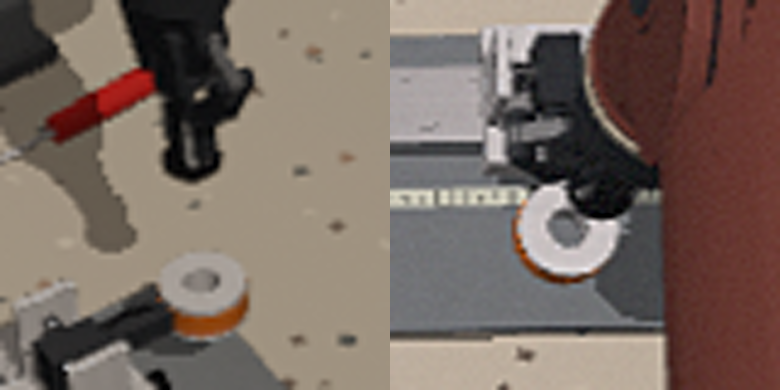

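```bash
cat > cmd.py <<'E'
import numpy as np,sys,json,os
from scipy.spatial.transform import Rotation as R
# cmd.py add sx sy sz turn | goal x y z yaw
f='cmd.json'
c=json.load(open(f)) if os.path.exists(f) else [549.04,-247.05,250.308,-5.995]
M=lambda y:(R.from_euler('z',y,degrees=True)*R.from_euler('x',180,degrees=True)).as_matrix()
a=list(map(float,sys.argv[2:]))
if sys.argv[1]=='add':
    p=np.array(c[:3])+M(c[3])@(np.array(a[:3])*500); c=[*p,c[3]-a[3]*180]; json.dump(c,open(f,'w'))
    print("cmd",np.round(c,2))
else:
    print("cmd",np.round(c,2),"shift",(M(c[3]).T@(np.array(a[:3])-c[:3])/500).round(4),"turn",round(-(a[3]-c[3])/180,4))
E
python3 cmd.py add .094 -.1065 .07 0;python3 cmd.py add 0 .002 .128 0;python3 cmd.py add 0 0 -.2 0; python3 cmd.py goal 557 67 180 -6;python3 cmd.py goal 557 67 44 -6
python3 - <<'E'
# ring re-measure
from seg import *
def r2(img,n,p,o):
    hull(img,n,circ(*p,122,30),o,255); hull(img,n,circ(*p,122,12),o,0)
for n in("scene","top"):
    z=np.load(n+"_a2.npz");W=z['W'];hsv=cv2.cvtColor(z['im'],cv2.COLOR_RGB2HSV).astype(int)
    w=(hsv[...,2]>110)&(hsv[...,1]<60)&(abs(np.nan_to_num(W[...,2])-122)<10)
    bx=box(n,(601,-198,122),14); print(n,fitmask(n,w,bx,r2,(601,-198)))
    P=W[w&(abs(W[...,0]-601)<40)&(abs(W[...,1]+198)<40)];print(np.nanmedian(P[:,2]))
E
```

```text
cmd [ 601.34 -199.    215.31   -6.  ]
cmd [ 601.24 -199.99  151.31   -6.  ]
cmd [ 601.24 -199.99  251.31   -6.  ]
cmd [ 601.24 -199.99  251.31   -6.  ] shift [-0.1438 -0.5218  0.1426] turn 0.0
cmd [ 601.24 -199.99  251.31   -6.  ] shift [-0.1438 -0.5218  0.4146] turn 0.0
scene (array([ 605.08793032, -195.30545688]), np.float64(19.27427912341407), np.float64(165.0))
119.56919964886674
top (array([ 600.72281017, -197.72222622]), np.float64(71.598585159554), np.float64(212.0))
122.67553135892229
```

>>> {"name": "play_rows", "arguments": {
  "rows": [
    [[-0.02,-0.06,0],0],
    [[-0.05,-0.16,0],0],
    [[-0.08,-0.27,0],0],
    [[-0.11,-0.38,0.03],0],
    [[-0.134,-0.47,0.08],0],
    [[-0.144,-0.51,0.14],0],
    [[-0.144,-0.522,0.24],0],
    [[-0.144,-0.522,0.32],0],
    [[-0.144,-0.522,0.38],0],
    [[-0.144,-0.522,0.405],0],
    [[-0.144,-0.522,0.414],0],
    [[-0.144,-0.522,0.414],0]
  ]
}}

```text
time_s: 7.0
tool_pos: [557.3, 67.2, 45.0]
eef_rot: [0.999, -0.052, 0.0, -0.0]
ft_force: [1.0, 0.1, 0.1]
opening: 0.218
```

```bash
python3 cmd.py add -.144 -.522 .414 0; python3 look.py a3 557 67 40 40
```

```text
cmd [556.89  67.1   44.31  -6.  ]
scene crop origin 304 183
top crop origin 249 181
7.1 [557.64  67.21  45.45] -6.0 [ 1.8e-03  2.0e-04 -1.0e+00] [-0.44 -0.07 -0.05] 0.22282247928945992
```

View pics/a3.png

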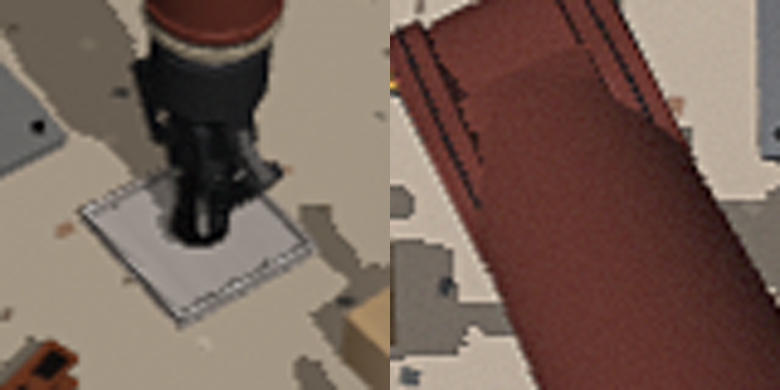

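The cap is in the jaws inside the tray, at (200,235) in the left crop, close to the middle. I'll lower it the last millimetres.

>>> {"name": "play_rows", "arguments": {
  "rows": [
    [[0,0,0.002],0],
    [[0,0,0.004],0],
    [[0,0,0.004],0]
  ]
}}

```text
time_s: 7.48
tool_pos: [557.3, 67.1, 42.9]
eef_rot: [0.999, -0.052, 0.0, 0.0]
ft_force: [-1.0, -0.8, 5.6]
opening: 0.219
```

Contact at 5.6 N, so I'll release.

>>> {"name": "play_rows", "arguments": {
  "rows": [
    [[0,0,0],0],
    [[0,0,0],0],
    [[0,0,0],0],
    [[0,0,0],0]
  ],
  "claw": 45
}}

```text
time_s: 7.98
tool_pos: [556.9, 67.1, 42.3]
eef_rot: [0.999, -0.052, -0.0, -0.0]
ft_force: [-0.1, -0.5, -0.8]
opening: 0.523
```

>>> {"name": "play_rows", "arguments": {
  "rows": [
    [[0,0,-0.04],0],
    [[0,0,-0.12],0],
    [[0,0,-0.22],0],
    [[0,0,-0.32],0],
    [[0,0,-0.4],0],
    [[0,0,-0.4],0]
  ]
}}

```text
time_s: 8.72
tool_pos: [558.5, 67.7, 247.5]
eef_rot: [0.999, -0.052, 0.004, -0.001]
ft_force: [-0.1, -0.5, -1.1]
opening: 0.529
```

```bash
python3 cmd.py add 0 0 .004 0; python3 cmd.py add 0 0 -.4 0;python3 cmd.py goal 526 300 242.3 -3; python3 look.py a4 557 67 20 40
```

```text
cmd [556.89  67.1   42.31  -6.  ]
cmd [556.89  67.1  242.31  -6.  ]
cmd [556.89  67.1  242.31  -6.  ] shift [-0.1101 -0.4568  0.    ] turn -0.0166
scene crop origin 304 187
top crop origin 249 182
8.825 [556.87  67.18 243.26] -5.99 [ 0.0013  0.     -1.    ] [ 0.1   0.11 -1.15] 0.5255744123914977
```

View pics/a4.png

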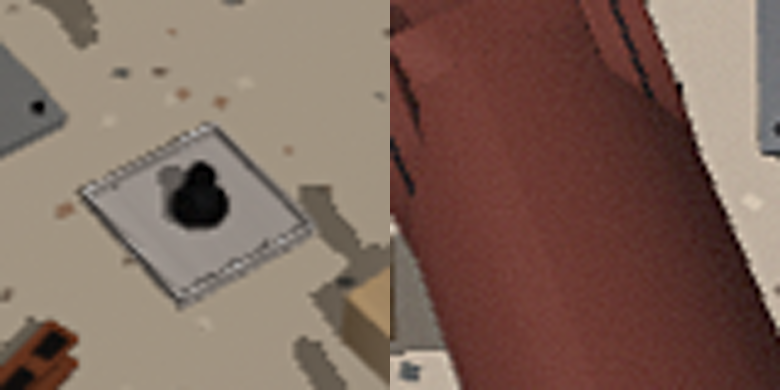

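Run:
```python
from seg import *
def c(img,n,p,o):
    hull(img,n,np.r_[circ(*p,13,20),circ(*p,19,20)],o,255); hull(img,n,np.r_[circ(*p,19,10),circ(*p,49,10)],o,255)
n="scene"
z=np.load(n+"_a4.npz");V=z['im'].max(2)
for th in(35,50,65):print(fitmask(n,V<th,box(n,(557,67,25),10),c,(557,67)))
```

```text
(array([557.38999015,  66.72472346]), np.float64(29.919692425990004), np.float64(99.0))
(array([558.59258458,  67.40818447]), np.float64(18.0080276816609), np.float64(111.0))
(array([558.75623322,  67.27763367]), np.float64(12.513079584775086), np.float64(117.0))
```

The cap stands upright in the middle of the tray, at (200,200) in the left crop. Next is the blue pin. The candidates are blue (410,245), red (394,230), grey (427,262) and the green look-alike (393,272) in the scene picture. I choose the blue one in the middle rack hole, as seen in the earlier crop.

>>> {"name": "play_rows", "arguments": {
  "rows": [
    [[-0.02,-0.07,0],0],
    [[-0.045,-0.17,0],-0.016],
    [[-0.07,-0.28,0],-0.016],
    [[-0.09,-0.38,0],-0.016],
    [[-0.106,-0.44,0],-0.016],
    [[-0.11,-0.457,0],-0.016],
    [[-0.11,-0.457,0],-0.016],
    [[-0.11,-0.457,0],-0.016]
  ],
  "claw": 46
}}

```text
time_s: 9.82
tool_pos: [526.6, 298.3, 242.0]
eef_rot: [1.0, -0.028, -0.0, 0.001]
ft_force: [-0.5, -0.4, -0.4]
opening: 0.536
```

```bash
python3 cmd.py add -.11 -.457 0 -.016; python3 cmd.py goal 526 300 133 -3; python3 look.py a5 526 300 170 40
```

```text
cmd [526.06 300.09 242.31  -3.12]
cmd [526.06 300.09 242.31  -3.12] shift [-1.000e-04  2.000e-04  2.186e-01] turn -0.0006
scene crop origin 372 196
top crop origin 161 197
9.925 [526.67 298.54 242.27] -3.24 [ 1.e-04 -6.e-04 -1.e+00] [0.31 1.23 1.33] 0.5357358838143977
```

View pics/a5.png

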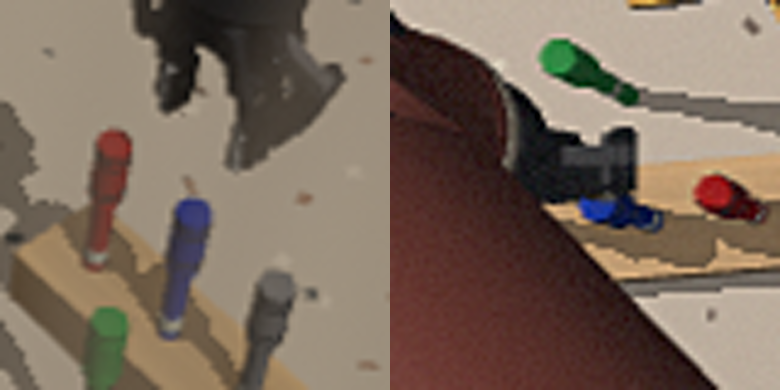

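>>> {"name": "play_rows", "arguments": {
  "rows": [
    [[-0.001,-0.002,0.03],0],
    [[-0.001,-0.002,0.08],0],
    [[-0.001,-0.002,0.14],0],
    [[-0.001,-0.002,0.18],0],
    [[-0.001,-0.002,0.21],0],
    [[-0.001,-0.002,0.218],0],
    [[-0.001,-0.002,0.218],0]
  ]
}}

```text
time_s: 10.8
tool_pos: [525.8, 301.3, 133.7]
eef_rot: [1.0, -0.027, 0.0, -0.0]
ft_force: [0.9, 0.2, 0.9]
opening: 0.546
```

```bash
python3 cmd.py add -.001 -.002 .218 0;  python3 look.py a6 526 300 130 40
```

```text
cmd [525.61 301.12 133.31  -3.12]
scene crop origin 370 205
top crop origin 165 198
10.9 [526.07 301.47 134.26] -3.12 [ 1.2e-03  7.0e-04 -1.0e+00] [-0.15  0.32  0.15] 0.5393072086661745
```

View pics/a6.png

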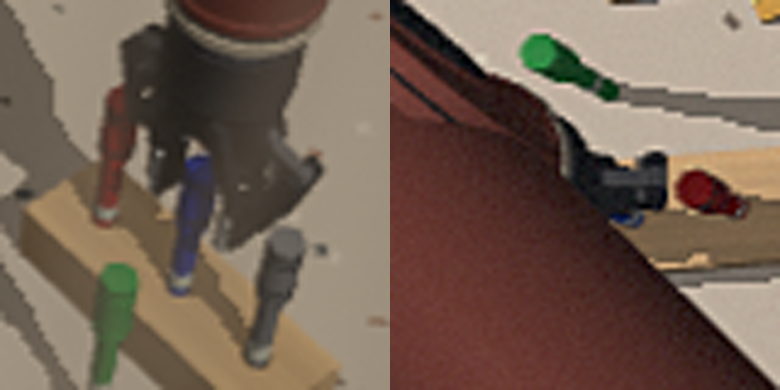

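The jaws straddle the blue pin, at (195,190) in the left crop, and clear the red and grey pins. I'll centre and close.

>>> {"name": "play_rows", "arguments": {
  "rows": [
    [[0,0.002,0],0],
    [[0,0.002,0],0],
    [[0,0.002,0],0],
    [[0,0.002,0],0],
    [[0,0.002,0],0],
    [[0,0.002,0],0]
  ],
  "claw": 10,
  "squeeze": 40
}}

```text
time_s: 11.65
tool_pos: [526.0, 300.0, 134.0]
eef_rot: [1.0, -0.027, 0.0, -0.0]
ft_force: [-1.1, -1.9, 6.3]
opening: 0.247
```

>>> {"name": "play_rows", "arguments": {
  "rows": [
    [[0,0,0],0],
    [[0,0,0],0]
  ],
  "squeeze": 80
}}

```text
time_s: 11.9
tool_pos: [526.0, 300.0, 134.2]
eef_rot: [1.0, -0.027, 0.001, -0.0]
ft_force: [-1.1, -0.9, 6.2]
opening: 0.236
```

```bash
python3 cmd.py add 0 .002 0 0;  python3 look.py a7 526 300 130 40
```

```text
cmd [525.56 300.12 133.31  -3.12]
scene crop origin 370 205
top crop origin 165 198
12.0 [526.   300.02 134.13] -3.13 [ 0.0011  0.     -1.    ] [ 0.18 -1.85  6.05] 0.2405234732274986
```

View pics/a7.png

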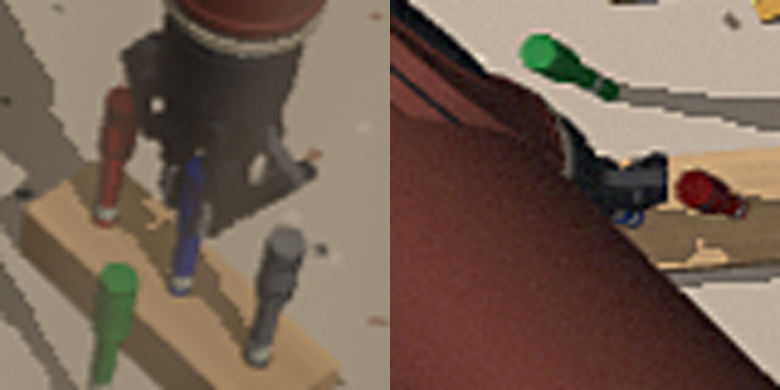

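>>> {"name": "play_rows", "arguments": {
  "rows": [
    [[0,0,-0.01],0],
    [[0,0,-0.03],0],
    [[0,0,-0.06],0],
    [[0,0,-0.1],0],
    [[0,0,-0.15],0],
    [[0,0,-0.2],0],
    [[0,0,-0.25],0],
    [[0,0,-0.3],0],
    [[0,0,-0.33],0],
    [[0,0,-0.34],0],
    [[0,0,-0.34],0]
  ]
}}

```text
time_s: 13.38
tool_pos: [525.5, 300.1, 303.1]
eef_rot: [1.0, -0.027, -0.0, 0.0]
ft_force: [-0.1, 0.6, -1.4]
opening: 0.238
```

```bash
python3 cmd.py add 0 0 -.34 0;  python3 look.py a8 526 300 240 50; python3 cmd.py goal 602 -198.3 303 -3
```

```text
cmd [525.56 300.12 303.31  -3.12]
scene crop origin 365 169
top crop origin 143 184
13.475 [525.28 299.87 302.39] -3.11 [-1.3e-03 -7.0e-04 -1.0e+00] [-0.77 -0.09 -1.52] 0.23536182836425518
cmd [525.56 300.12 303.31  -3.12] shift [2.068e-01 9.871e-01 6.000e-04] turn -0.0006
```

View pics/a8.png

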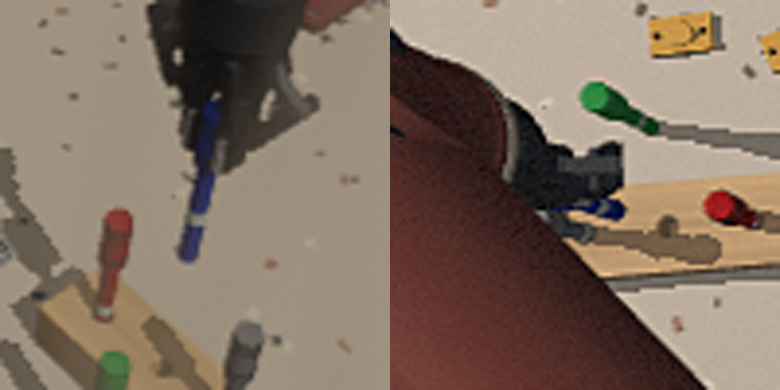

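The blue pin hangs upright in the jaws, with its band at (197,220) and tip at (188,255) in the left crop, and the red and grey pins have not moved. Moving above the ring.

>>> {"name": "play_rows", "arguments": {
  "rows": [
    [[0.006,0.03,0],0],
    [[0.02,0.1,0],0],
    [[0.042,0.2,0],0],
    [[0.065,0.31,0],0],
    [[0.088,0.42,0],0],
    [[0.111,0.53,0],0],
    [[0.134,0.64,0],0],
    [[0.157,0.75,0],0],
    [[0.178,0.85,0],0],
    [[0.195,0.93,0],0],
    [[0.203,0.97,0],0],
    [[0.207,0.987,0],0]
  ]
}}

```text
time_s: 14.98
tool_pos: [601.8, -199.1, 302.9]
eef_rot: [1.0, -0.028, -0.0, -0.0]
ft_force: [0.5, 1.7, -0.9]
opening: 0.236
```

>>> {"name": "play_rows", "arguments": {
  "rows": [
    [[0,0,0],0],
    [[0,0,0],0],
    [[0,0,0],0],
    [[0,0,0],0]
  ]
}}

```text
time_s: 15.48
tool_pos: [602.2, -197.6, 303.5]
eef_rot: [1.0, -0.027, 0.0, -0.0]
ft_force: [-0.7, 0.4, -1.8]
opening: 0.239
```

```bash
python3 cmd.py add .207 .987 0 0;  python3 look.py b1 602 -198 180 40
```

```text
cmd [ 602.09 -198.28  303.31   -3.12]
scene crop origin 240 113
top crop origin 339 146
15.575 [ 602.14 -197.97  303.45] -3.09 [ 2.e-04 -0.e+00 -1.e+00] [ 0.13  0.35 -0.19] 0.23864672465878528
```

View pics/b1.png

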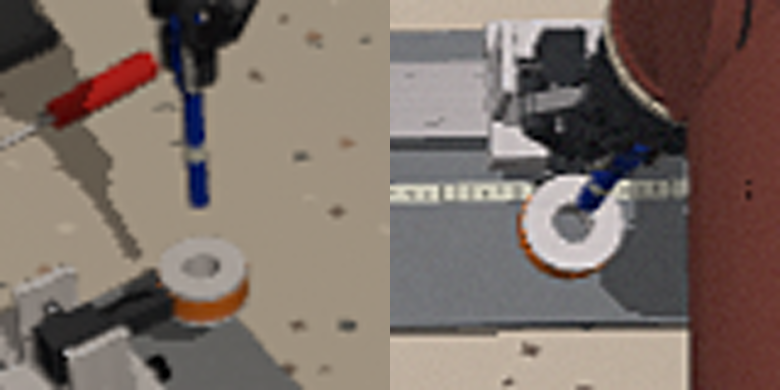

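```bash
cat > meas.py <<'E'
from seg import *
import sys
tag=sys.argv[1]; ztip=float(sys.argv[2]); lo=float(sys.argv[3]) if len(sys.argv)>3 else 0; hi=float(sys.argv[4]) if len(sys.argv)>4 else 55
def ringfit(n,im,W,occ,x0):
    # soft luminance model inside a window; annulus/hole/orange excluded by weights
    bx=box(n,(*x0,122),15);x,y,w,h=bx;o=np.array([x,y])
    g=cv2.cvtColor(im,cv2.COLOR_RGB2GRAY).astype(float)[y:y+h,x:x+w]; oc=occ[y:y+h,x:x+w]
    def cost(p):
        A=np.zeros((h*S,w*S),np.uint8);B=A.copy();hull(A,n,circ(*p,122,28.5),o,255);hull(B,n,circ(*p,122,12),o,255)
        A=down(A,w,h);B=down(B,w,h)
        # pixels within 28.5 circle; model: white*(1-B)+hole*B
        m=(A>.9)&~oc; X=np.c_[1-B[m],B[m]]; c,*_=np.linalg.lstsq(X,g[m],rcond=None)
        r=g[m]-X@c; r=np.clip(np.abs(r),0,40); return (r**2).mean()
    best=min((cost((x0[0]+i,x0[1]+j)),x0[0]+i,x0[1]+j) for i in range(-8,9,2) for j in range(-8,9,2))
    b=best[1:]
    r=minimize(cost,b,method='Nelder-Mead',options=dict(xatol=.05,fatol=.01,initial_simplex=[b,[b[0]+2,b[1]],[b[0],b[1]+2]]))
    return r.x,r.fun,bx
outs=[];D=[]
for n in("scene","top"):
    z=np.load(f"{n}_{tag}.npz");im=z['im'];W=z['W'];hsv=cv2.cvtColor(im,cv2.COLOR_RGB2HSV).astype(int)
    I=im.astype(int);blue=(I[...,2]>I[...,0]+12)&(I[...,2]>I[...,1]+12)
    occ=cv2.dilate((blue|(np.nan_to_num(W[...,2])>135)).astype(np.uint8),np.ones((3,3)))>0
    rp,rc,bx=ringfit(n,im,W,occ,(601.5,-198))
    # outer edge version
    # pin: two segments blue: tip..band-6, band+6..hi
    P0=(601.5,-198); zc=ztip+(lo+hi)/2
    bxp=box(n,(*P0,zc),22); x,y,w,h=bxp;o=np.array([x,y])
    M=blue[y:y+h,x:x+w].astype(float)
    # limit to rows where model/blue valid: mask out area above hi
    def cost(p):
        A=np.zeros((h*S,w*S),np.uint8); ax=lambda zz:(p[0]+p[2]*(zz-ztip),p[1]+p[3]*(zz-ztip))
        C=lambda zz,r=7:circ(*ax(zz),zz,r)
        hull(A,n,np.r_[C(ztip+lo),C(ztip+42)],o,255)
        if hi>54: hull(A,n,np.r_[C(ztip+54),C(ztip+hi)],o,255)
        K=np.zeros((h*S,w*S),np.uint8); hull(K,n,np.r_[C(ztip+lo+(0 if lo==0 else 3),11),C(ztip+hi-2,11)] if 0 else np.r_[circ(*P0,ztip+lo-(20 if lo==0 else 0),16),circ(*P0,ztip+hi-6,16)],o,255)
        k=down(K,w,h)>.9
        return (((down(A,w,h)-M)**2)*k).sum()
    b=min((cost((P0[0]+i,P0[1]+j,0,0)),P0[0]+i,P0[1]+j) for i in range(-10,11,2) for j in range(-10,11,2))
    r=minimize(lambda q:cost((*q,0,0)),b[1:],method='Nelder-Mead',options=dict(xatol=.05,fatol=.005,initial_simplex=[b[1:],[b[1]+2,b[2]],[b[1],b[2]+2]]))
    print(n,"ring",rp.round(2),round(rc,1),"pin(vertical)",r.x.round(2),round(r.fun,2),"pin-ring",(r.x-rp).round(2)); D.append(r.x-rp)
    # overlay
    k=34;c=proj(n,(601.5,-198,150))[0].astype(int);x,y=c-k
    s=6;v=cv2.resize(im[y:y+2*k,x:x+2*k],(390,390),interpolation=cv2.INTER_CUBIC);f=390/(2*k)
    def pl(Pt,col):
        q=((proj(n,Pt)-[x,y]+.5)*f-.5);cv2.polylines(v,[np.round(q).astype(np.int32)],True,col,1,cv2.LINE_AA)
    pl(circ(*rp,122,30),(0,255,0));pl(circ(*rp,122,12),(0,255,0))
    for zz in(ztip+lo,ztip+42,ztip+54):pl(circ(*r.x,zz,7),(255,0,0))
    outs.append(v)
print("mean",np.mean(D,0).round(2))
cv2.imwrite(f"pics/{tag}_m.png",np.hstack(outs)[:,:,::-1])
E
python3 meas.py b1 177.5
```

```text
scene ring [ 603.66 -196.75] 45.9 pin(vertical) [ 601.17 -197.26] 18.97 pin-ring [-2.5  -0.51]
top ring [ 601.24 -198.01] 69.1 pin(vertical) [ 600.58 -197.43] 21.47 pin-ring [-0.66  0.58]
mean [-1.58  0.04]
```

View pics/b1_m.png

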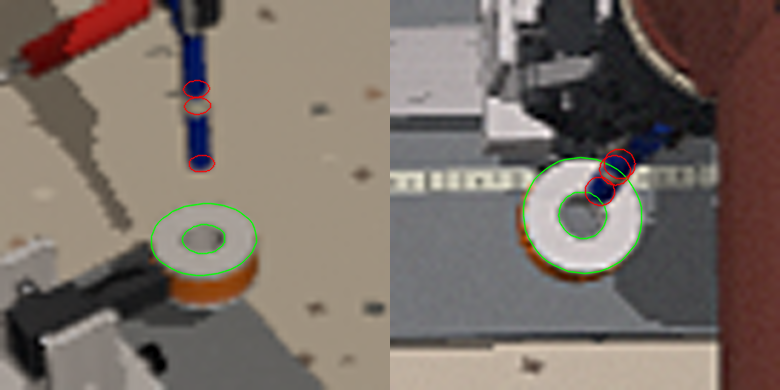

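```bash
cat > tilt.py <<'E'
from seg import *
import sys
tag=sys.argv[1]; ztip=float(sys.argv[2]); HI={"scene":float(sys.argv[3]),"top":float(sys.argv[4])}; lo=float(sys.argv[5]) if len(sys.argv)>5 else 0
P0=(601.5,-198);D={}
for n in("scene","top"):
    im=np.load(f"{n}_{tag}.npz")['im'];I=im.astype(int)
    # soft blueness
    bl=np.clip((np.minimum(I[...,2]-I[...,0],I[...,2]-I[...,1]))/45.,0,1)
    bx=box(n,(*P0,ztip+(lo+HI[n])/2),22);x,y,w,h=bx;o=np.array([x,y])
    K=np.zeros((h*S,w*S),np.uint8);hull(K,n,np.r_[circ(*P0,ztip+lo+(4 if lo else -15),16),circ(*P0,ztip+HI[n]-4,16)],o,255)
    D[n]=(bl[y:y+h,x:x+w],w,h,o,down(K,w,h)>.9)
def cost(p,ret=False):
    t=0;c=[]
    for i,n in enumerate(("scene","top")):
        M,w,h,o,k=D[n];A=np.zeros((h*S,w*S),np.uint8)
        C=lambda l:circ(p[2*i]+p[4]*l,p[2*i+1]+p[5]*l,ztip+l,7)
        hull(A,n,np.r_[C(lo),C(42)] if lo<42 else np.r_[C(54),C(HI[n])],o,255)
        if HI[n]>54 and lo<42: hull(A,n,np.r_[C(54),C(HI[n])],o,255)
        c.append((((down(A,w,h)-M)**2)*k).sum())
    return c if ret else sum(c)
import itertools
best=None
for fixed in(True,False):
    f=(lambda q:cost((*q,0,0))) if fixed else (lambda q:cost((*q[:4],q[4]/100,q[5]/100)))
    x0=[601.2,-197.3,600.6,-197.4] if fixed else [*best,0,0]
    sim=np.vstack([x0]+[np.array(x0)+np.eye(len(x0))[i]*1.5 for i in range(len(x0))])
    r=minimize(f,x0,method='Nelder-Mead',options=dict(initial_simplex=sim,maxiter=2000,xatol=.02,fatol=.002))
    best=r.x
    print("vertical" if fixed else "tilt(per 100mm)",r.x.round(2),round(r.fun,2))
E
python3 tilt.py b1 177.5 92 60
```

```text
vertical [ 601.53 -196.56  601.07 -198.15] 48.39
tilt(per 100mm) [ 6.0141e+02 -1.9832e+02  6.0032e+02 -1.9794e+02  3.7000e-01  3.3500e+00] 46.95
```

>>> {"name": "play_rows", "arguments": {
  "rows": [
    [[0.001,0,0.02],0],
    [[0.002,0,0.05],0],
    [[0.002,0,0.08],0],
    [[0.002,0,0.09],0],
    [[0.002,0,0.09],0],
    [[0.002,0,0.09],0],
    [[0.002,0,0.09],0]
  ]
}}

```text
time_s: 16.45
tool_pos: [603.3, -198.4, 258.9]
eef_rot: [1.0, -0.027, 0.0, 0.0]
ft_force: [-0.4, 0.0, -1.3]
opening: 0.236
```

```bash
python3 cmd.py add .002 0 .09 0;  python3 look.py b2 602 -198 150 22; python3 meas.py b2 132.5; python3 tilt.py b2 132.5 85 85; python3 -c "
from h import *
print([state()['tool_pos'].round(2)])
z=np.load('scene_b2.npz')['im']
c=proj('scene',(602,-198,155))[0].astype(int)
print(c)
for v in range(c[1]-6,c[1]+7,3): print(v,[tuple(map(int,z[v,u])) for u in range(c[0]-6,c[0]+6)])
"
```

```text
cmd [ 603.09 -198.33  258.31   -3.12]
scene crop origin 258 138
top crop origin 355 166
16.55 [ 603.25 -198.35  258.74] -3.11 [ 6.e-04 -2.e-04 -1.e+00] [ 0.78 -0.16 -0.14] 0.23843910940385005
scene ring [ 603.3  -196.98] 58.8 pin(vertical) [ 603.02 -197.95] 15.14 pin-ring [-0.28 -0.97]
top ring [ 601.1  -197.96] 349.4 pin(vertical) [ 602.26 -198.35] 18.71 pin-ring [ 1.17 -0.39]
mean [ 0.44 -0.68]
vertical [ 602.66 -199.09  602.36 -199.18] 44.03
tilt(per 100mm) [ 603.52 -199.    602.82 -198.34   -2.84   -1.62] 42.96
[array([ 603.25, -198.35,  258.74])]
[280 159]
153 [(159, 147, 128), (160, 147, 128), (162, 149, 130), (148, 136, 117), (94, 90, 94), (42, 49, 87), (37, 44, 92), (54, 61, 93), (125, 116, 105), (157, 144, 125), (161, 147, 129), (160, 147, 128)]
156 [(159, 146, 128), (159, 147, 129), (160, 148, 129), (164, 151, 131), (102, 94, 90), (106, 104, 95), (136, 131, 114), (93, 95, 104), (76, 76, 90), (148, 135, 120), (161, 148, 129), (160, 147, 129)]
159 [(160, 147, 129), (159, 147, 128), (160, 147, 129), (165, 152, 131), (107, 99, 94), (18, 28, 76), (2, 24, 89), (0, 20, 89), (73, 73, 94), (152, 139, 122), (162, 149, 129), (160, 148, 130)]
162 [(158, 145, 127), (160, 147, 129), (144, 133, 120), (136, 126, 114), (92, 87, 84), (27, 33, 74), (3, 23, 88), (6, 25, 90), (35, 45, 89), (159, 150, 144), (174, 165, 158), (168, 160, 152)]
165 [(167, 160, 154), (164, 157, 151), (167, 159, 152), (175, 166, 159), (136, 129, 120), (62, 60, 77), (17, 27, 81), (33, 39, 87), (70, 72, 94), (140, 132, 129), (164, 156, 149), (169, 161, 154)]
```

View pics/b2.png

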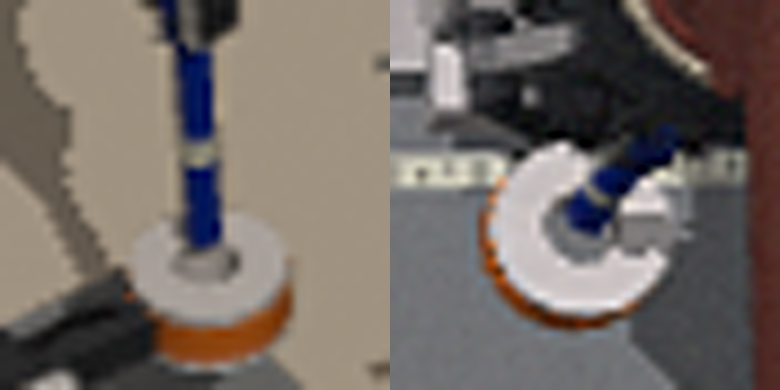

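In both views the tip sits just above the hole; the left crop shows the tip at (205,245) and the hole at (205,262). The offset from the ring axis is about (+0.3, -1) mm. I'll correct it and enter the ring slowly.

>>> {"name": "play_rows", "arguments": {
  "rows": [
    [[-0.0005,-0.002,0],0],
    [[-0.0005,-0.002,0],0],
    [[-0.0005,-0.002,0],0],
    [[-0.0005,-0.002,0.01],0],
    [[-0.0005,-0.002,0.02],0],
    [[-0.0005,-0.002,0.03],0],
    [[-0.0005,-0.002,0.04],0],
    [[-0.0005,-0.002,0.05],0],
    [[-0.0005,-0.002,0.05],0],
    [[-0.0005,-0.002,0.05],0],
    [[-0.0005,-0.002,0.05],0]
  ]
}}

```text
time_s: 17.92
tool_pos: [603.0, -197.4, 233.6]
eef_rot: [1.0, -0.027, 0.0, 0.0]
ft_force: [0.1, 0.6, -2.0]
opening: 0.235
```

```bash
python3 cmd.py add -.0005 -.002 .05 0;  python3 look.py b3 602 -198 135 20; python3 meas.py b3 108.5 14 85; python3 tilt.py b3 108.5 85 85 14
```

```text
cmd [ 602.89 -197.32  233.31   -3.12]
scene crop origin 261 143
top crop origin 356 169
18.025 [ 602.98 -197.34  233.51] -3.12 [ 3.e-04 -0.e+00 -1.e+00] [ 0.18 -0.55 -1.06] 0.23650851480281487
scene ring [ 603.38 -197.83] 29.4 pin(vertical) [ 605.13 -193.38] 18.44 pin-ring [1.75 4.46]
top ring [ 601.24 -196.19] 411.0 pin(vertical) [ 599.41 -196.27] 26.53 pin-ring [-1.82 -0.07]
mean [-0.03  2.19]
vertical [ 604.17 -195.09  599.35 -196.14] 38.84
tilt(per 100mm) [ 6.0645e+02 -1.9396e+02  6.0066e+02 -1.9561e+02 -3.1400e+00 -8.0000e-02] 36.72
```

View pics/b3.png

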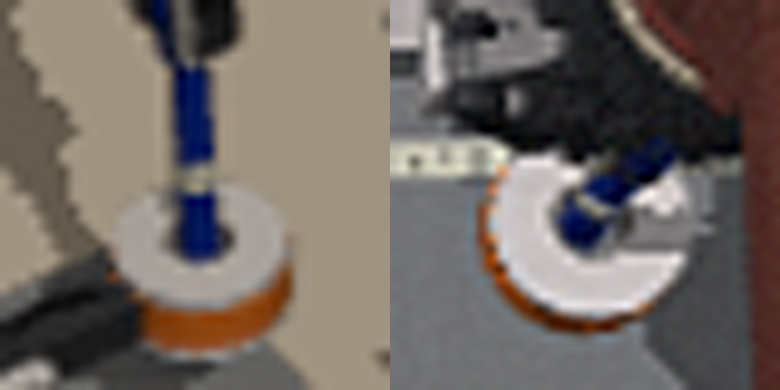

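View pics/b3_m.png

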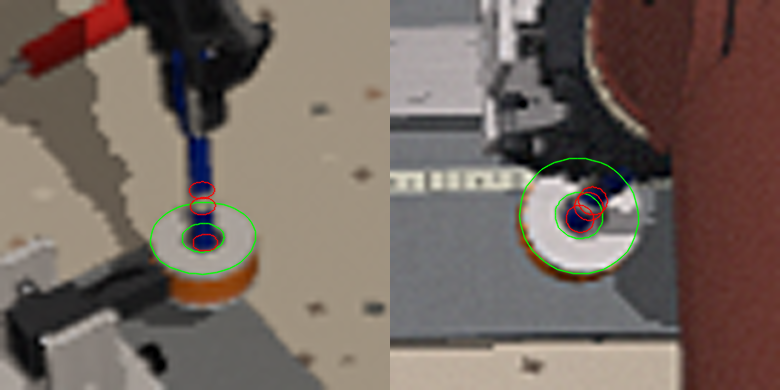

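```bash
cat > m3.py <<'E'
from seg import *
import sys
tag=sys.argv[1]; HI=float(sys.argv[3]); zt=float(sys.argv[2])
RC={"scene":(603.45,-197.1),"top":(601.2,-198.0)}
outs=[]
for n in("scene","top"):
    im=np.load(f"{n}_{tag}.npz")['im'];I=im.astype(int)
    bl=np.clip((np.minimum(I[...,2]-I[...,0],I[...,2]-I[...,1])-3)/30.,0,1)
    P0=RC[n]; bx=box(n,(*P0,130),18);x,y,w,h=bx;o=np.array([x,y]);M=bl[y:y+h,x:x+w]
    K=np.zeros((h*S,w*S),np.uint8);hull(K,n,np.r_[circ(*P0,112,15),circ(*P0,zt+HI-3,15)],o,255);k=down(K,w,h)>.9
    Ho=np.zeros((h*S,w*S),np.uint8);hull(Ho,n,circ(*P0,122,12),o,255)
    def model(p,z):
        C=lambda l:circ(p[0],p[1],z+l,7); l0=122-z
        A=np.zeros((h*S,w*S),np.uint8);hull(A,n,np.r_[C(0),C(max(l0,0.1))],o,255);A=np.minimum(A,Ho)
        if l0<42: hull(A,n,np.r_[C(l0),C(42)],o,255)
        B=np.zeros_like(A); hull(B,n,np.r_[C(max(l0,42)),C(54)],o,255)
        A[B>128]=0
        hull(A,n,np.r_[C(54),C(HI)],o,255)
        return down(A,w,h)
    for z in(zt-2,zt,zt+2):
        f=lambda p:(((model(p,z)-M)**2)*k).sum()
        b=min((f((P0[0]+i,P0[1]+j)),P0[0]+i,P0[1]+j) for i in range(-8,9,2) for j in range(-8,9,2))
        r=minimize(f,b[1:],method='Nelder-Mead',options=dict(xatol=.05,fatol=.003,initial_simplex=[b[1:],[b[1]+1.5,b[2]],[b[1],b[2]+1.5]]))
        print(n,"ztip",z,"pin",r.x.round(2),"pin-ring",(r.x-P0).round(2),round(r.fun,2))
        if z==zt: outs+= [cv2.resize(np.dstack([M*k,model(r.x,z),down(Ho,w,h)*.6])*255,(300,300),interpolation=0)]
cv2.imwrite(f"pics/{tag}_m3.png",np.hstack(outs))
E
python3 m3.py b3 107.5 80
```

```text
scene ztip 105.5 pin [ 601.3  -198.97] pin-ring [-2.15 -1.87] 8.25
scene ztip 107.5 pin [ 602.58 -197.12] pin-ring [-0.87 -0.02] 8.29
scene ztip 109.5 pin [ 603.87 -195.22] pin-ring [0.42 1.88] 8.31
top ztip 105.5 pin [ 602.38 -198.61] pin-ring [ 1.18 -0.61] 15.28
top ztip 107.5 pin [ 601.81 -198.39] pin-ring [ 0.61 -0.39] 15.36
top ztip 109.5 pin [ 601.44 -198.17] pin-ring [ 0.24 -0.17] 15.28[ WARN:0@1.512] global loadsave.cpp:1063 imwrite_ Unsupported depth image for selected encoder is fallbacked to CV_8U.
```

View pics/b3_m3.png

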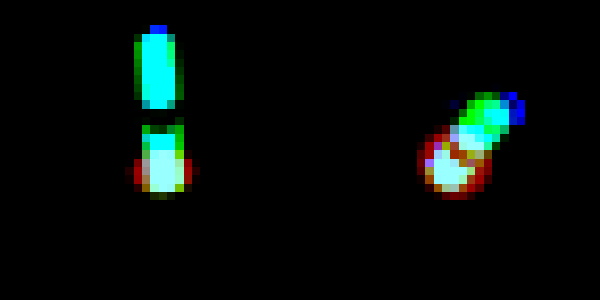

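The pin is in the hole and centred to within about 0.7 mm: pin minus ring is (-0.9, 0.0) from scene and (0.6, -0.4) from top. Lowering to the band now.

>>> {"name": "play_rows", "arguments": {
  "rows": [
    [[0,0,0.008],0],
    [[0,0,0.018],0],
    [[0,0,0.028],0],
    [[0,0,0.038],0],
    [[0,0,0.048],0],
    [[0,0,0.056],0],
    [[0,0,0.062],0],
    [[0,0,0.066],0],
    [[0,0,0.067],0],
    [[0,0,0.067],0],
    [[0,0,0.067],0],
    [[0,0,0.067],0]
  ]
}}

```text
time_s: 19.52
tool_pos: [602.9, -197.3, 199.9]
eef_rot: [1.0, -0.027, 0.0, -0.0]
ft_force: [0.5, 0.3, -1.1]
opening: 0.236
```

```bash
python3 cmd.py add 0 0 .067 0;  python3 look.py b4 602 -198 135 20; python3 m3.py b4 74 85
```

```text
cmd [ 602.89 -197.32  199.81   -3.12]
scene crop origin 261 143
top crop origin 356 169
19.625 [ 602.91 -197.33  199.9 ] -3.12 [ 1.e-04  0.e+00 -1.e+00] [ 0.27 -0.31 -0.26] 0.23653821305639836
scene ztip 72.0 pin [ 604.04 -196.51] pin-ring [0.59 0.59] 11.13
scene ztip 74.0 pin [ 604.9  -195.26] pin-ring [1.45 1.84] 9.09
scene ztip 76.0 pin [ 605.52 -194.23] pin-ring [2.07 2.87] 7.83
top ztip 72.0 pin [ 600.83 -197.32] pin-ring [-0.37  0.68] 16.77
top ztip 74.0 pin [ 600.47 -196.64] pin-ring [-0.73  1.36] 16.23
top ztip 76.0 pin [ 597.61 -195.23] pin-ring [-3.59  2.77] 15.84[ WARN:0@1.169] global loadsave.cpp:1063 imwrite_ Unsupported depth image for selected encoder is fallbacked to CV_8U.
```

View pics/b4.png

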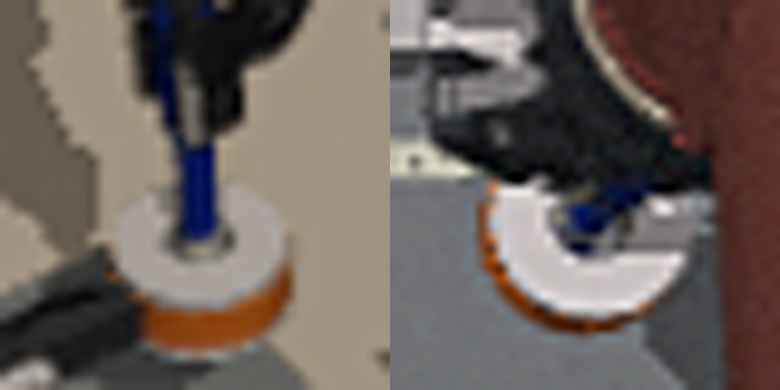

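View pics/b4_m3.png

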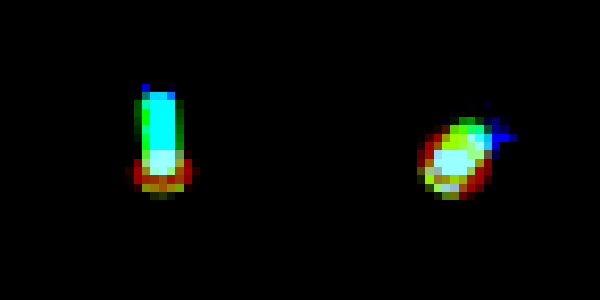

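Run:
```python
from h import *
n="scene"
px,py=603.3,-197.2
u=np.array([.57,.82])
for tag,zt in(("b2",132.6),("b3",107.4),("b4",73.8)):
    im=np.load(f"scene_{tag}.npz")['im'].astype(np.float32)
    zs=np.arange(zt+34,zt+66,2)
    o=[]
    for z in zs:
        q=proj(n,np.array([[px+7*u[0]+a*-.82,py+7*u[1]+a*.57,z] for a in(-2,0,2)])).astype(np.float32)
        v=cv2.remap(im,q[:,0].reshape(-1,1),q[:,1].reshape(-1,1),cv2.INTER_LINEAR).mean((0,1)); o.append(int(v[0]))
    print(tag,"z-zt",[(int(round(z-zt)),r) for z,r in zip(zs,o)])
print(proj(n,[[px,py,122],[px,py,132],[px+7*u[0],py+7*u[1],128],[px+7*u[0],py+7*u[1],116]]))
```

```text
b2 z-zt [(34, 4), (36, 3), (38, 1), (40, 7), (42, 62), (44, 115), (46, 126), (48, 134), (50, 128), (52, 119), (54, 89), (56, 53), (58, 28), (60, 8), (62, 1), (64, 3)]
b3 z-zt [(34, 2), (36, 1), (38, 0), (40, 29), (42, 87), (44, 126), (46, 131), (48, 134), (50, 129), (52, 124), (54, 87), (56, 49), (58, 27), (60, 8), (62, 4), (64, 7)]
b4 z-zt [(34, 168), (36, 167), (38, 167), (40, 166), (42, 163), (44, 149), (46, 135), (48, 135), (50, 134), (52, 108), (54, 73), (56, 43), (58, 19), (60, 3), (62, 3), (64, 3), (66, 3)]
[[281.04198217 167.05285749]
 [280.88379245 164.80513572]
 [281.04332294 167.1608406 ]
 [281.23236027 169.84640721]]
```

Run:
```python
from h import *
for tag,zt in(("b1",177.4),("b2",132.6)):
  for n,hi in(("scene",90),("top",62)):
    im=np.load(f"{n}_{tag}.npz")['im'].astype(np.float32)
    px,py=(602.1,-197.7) if tag=="b1" else (602.9,-198.2)
    e=np.array(_C[n]['eye'][:2])-[px,py];e/=np.linalg.norm(e);pe=np.array([-e[1],e[0]])
    if n=="top": pass
    L=[];c=[]
    for l in np.arange(4,hi,2):
        if 38<l<58: continue
        a=np.arange(-13,13.1,.5)
        q=proj(n,np.c_[px+a*pe[0],py+a*pe[1],np.full(len(a),zt+l)]).astype(np.float32)
        v=cv2.remap(im,q[:,:1],q[:,1:],cv2.INTER_LINEAR)[:,0]
        b=np.clip(v[:,2]-np.maximum(v[:,0],v[:,1]),0,40)
        if b.sum()>200: L.append(l);c.append((a*b).sum()/b.sum())
    f=np.polyfit(L,c,1); print(tag,n,"perp",pe.round(2),"tilt deg",np.degrees(f[0]).round(2),"off",f[1].round(2),np.round(c,1))
```

```text
Traceback (most recent call last):
NameError: name '_C' is not defined
```

Run:
```python
from h import *
for tag,zt in(("b1",177.4),("b2",132.6)):
  for n,hi in(("scene",90),("top",62)):
    im=np.load(f"{n}_{tag}.npz")['im'].astype(np.float32)
    px,py=(602.1,-197.7) if tag=="b1" else (602.9,-198.2)
    e=np.array(camera_params(n)['eye'][:2])-[px,py];e/=np.linalg.norm(e);pe=np.array([-e[1],e[0]])
    L=[];c=[]
    for l in np.arange(4,hi,2):
        if 38<l<58: continue
        a=np.arange(-13,13.1,.5)
        q=proj(n,np.c_[px+a*pe[0],py+a*pe[1],np.full(len(a),zt+l)]).astype(np.float32)
        v=cv2.remap(im,q[:,:1],q[:,1:],cv2.INTER_LINEAR)[:,0]
        b=np.clip(v[:,2]-np.maximum(v[:,0],v[:,1]),0,40)
        if b.sum()>200: L.append(l);c.append((a*b).sum()/b.sum())
    f=np.polyfit(L,c,1); print(tag,n,"perp",pe.round(2),"tilt deg",np.degrees(f[0]).round(2),"off",f[1].round(2),np.round(c,1))
```

```text
b1 scene perp [-0.82  0.57] tilt deg 0.37 off 0.22 [0.5 0.4 0.2 0.1 0.1 0.2 0.2 0.3 0.4 0.5 0.5 0.5 0.4 0.3 0.4 0.6 0.6 0.6
 0.5 0.6 0.6 0.7 0.8 0.7 0.5 0.5 0.5 0.6 0.8 0.9 1.1 1. ]
b1 top perp [-0.69 -0.72] tilt deg 0.37 off 0.32 [ 0.9  0.8  0.7  0.6  0.4  0.4  0.6  0.9  1.3  1.2 -1.7 -1.1 -0.5 -0.1
 -0.   1.8  2.1]
b2 scene perp [-0.82  0.57] tilt deg 0.47 off -0.37 [-0.5 -0.5 -0.5 -0.4 -0.3 -0.1  0.  -0.  -0.1 -0.3 -0.4 -0.4 -0.4 -0.3
 -0.2 -0.1  1.7  0.2  0.1  0.  -0.   0.   0.1  0.2  0.3  0.4  0.3  0.1
  0.1  0.1  0.2  0.5  0.5]
b2 top perp [-0.69 -0.73] tilt deg 1.44 off -0.5 [ 0.2  0.3  0.5  0.5  0.3  0.  -0.4 -0.8 -1.1 -0.2 -0.3 -0.4 -0.3 -0.2
  1.9  2.2]
```

The band's upper edge sits 6 mm above the ring face, so its centre is level with the face to about 1 mm. The shaft tilt is about 0.4° or less. Holding still now.

>>> {"name": "play_rows", "arguments": {
  "rows": [
    [[0,0,0],0],
    [[0,0,0],0],
    [[0,0,0],0],
    [[0,0,0],0],
    [[0,0,0],0],
    [[0,0,0],0],
    [[0,0,0],0],
    [[0,0,0],0],
    [[0,0,0],0],
    [[0,0,0],0],
    [[0,0,0],0],
    [[0,0,0],0]
  ]
}}

```text
time_s: 21.12
tool_pos: [602.9, -197.3, 199.8]
eef_rot: [1.0, -0.027, -0.0, -0.0]
ft_force: [0.0, -0.7, -1.4]
opening: 0.239
```

>>> {"name": "play_rows", "arguments": {
  "rows": [
    [[0,0,0],0],
    [[0,0,0],0],
    [[0,0,0],0],
    [[0,0,0],0],
    [[0,0,0],0],
    [[0,0,0],0],
    [[0,0,0],0],
    [[0,0,0],0],
    [[0,0,0],0],
    [[0,0,0],0],
    [[0,0,0],0],
    [[0,0,0],0]
  ]
}}

```text
time_s: 22.62
tool_pos: [602.9, -197.3, 199.8]
eef_rot: [1.0, -0.027, 0.0, -0.0]
ft_force: [-0.3, -0.2, -1.1]
opening: 0.239
```

>>> {"name": "play_rows", "arguments": {
  "rows": [
    [[0,0,0],0],
    [[0,0,0],0],
    [[0,0,0],0],
    [[0,0,0],0],
    [[0,0,0],0],
    [[0,0,0],0],
    [[0,0,0],0],
    [[0,0,0],0],
    [[0,0,0],0],
    [[0,0,0],0],
    [[0,0,0],0],
    [[0,0,0],0]
  ]
}}

```text
time_s: 24.12
tool_pos: [602.9, -197.3, 199.8]
eef_rot: [1.0, -0.027, 0.0, -0.0]
ft_force: [0.4, -0.4, -0.8]
opening: 0.241
```

```bash
python3 look.py b5 602 -198 135 20; python3 meas.py b5 74 48 85 | grep ring
python3 - <<'E'
from h import *
a=np.load("scene_b5.npz")['im'];b=np.load("scene.npz")['im'];cv2.imwrite("pics/final.png",a[:,:,::-1])
E
```

```text
scene crop origin 261 143
top crop origin 356 169
24.225 [ 602.89 -197.29  199.81] -3.11 [-0.e+00  1.e-04 -1.e+00] [-0.34 -0.34 -1.04] 0.23952408684665202
scene ring [ 603.03 -198.4 ] 58.1 pin(vertical) [ 596.69 -206.75] 8.43 pin-ring [-6.35 -8.35]
top ring [ 599.97 -198.05] 460.7 pin(vertical) [ 599.07 -196.42] 19.5 pin-ring [-0.9   1.63]
```

View pics/b5.png

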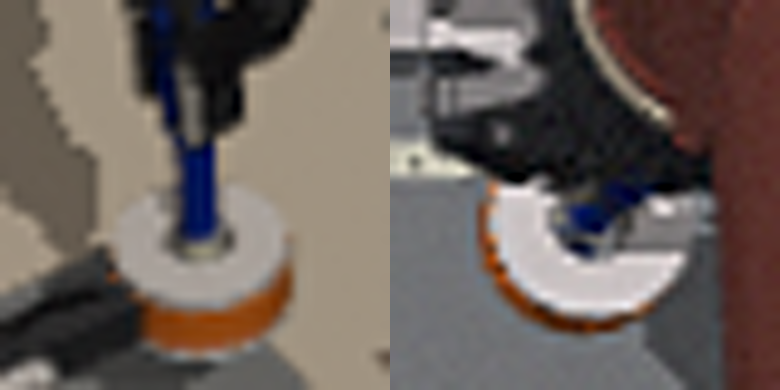

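View pics/final.png

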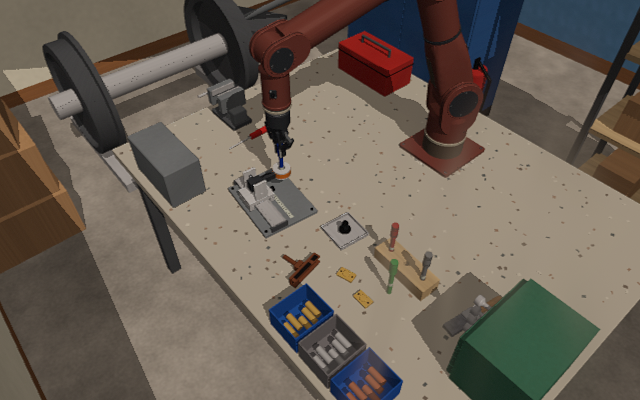

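The final picture shows the cap in the tray at (345,228), the red and grey pins still in the rack, and the pin in the ring with its band at the top face. The arm has held still for more than 4.5 s.

Run:
```python
from workcell import *
print(finish_job())
```

```text
the job is handed in; nothing more can be done
None
```

The job is handed in. The dust cap stands upright in the middle of the tray. The blue pin is held through the ring, with its band level with the ring's top face. I held it still for 4.6 s and handed in at about 24 s on the robot's clock.

**Last checks**
- **Hold:** the tool stayed within about 0.1 mm at [602.9, -197.3, 199.8], and the tool axis was vertical. The wrist force was about 1 N, roughly the pin's weight, so there was no sign of contact with the ring.
- **Band height:** the band's centre is at the ring's top face to about 1 mm, judged from the band's upper edge in the scene picture.
- **Upright:** the shaft leans about 0.4° in the scene view. The top view gave up to 1.4°, but the gripper hid part of the shaft there and that fit is noisy.
- **Centring:** with the tip about 15 mm in the hole, the two cameras put the pin at (-0.9, 0.0) and (+0.6, -0.4) mm from the ring's axis, so it averages to nearly centred.
- **Other parts:** I touched nothing else, and nothing else looks moved in the final picture.

**What disagreed:**
- The two cameras differed by 2–4 mm on the ring's absolute position, so I centred the pin by its offset from the ring within each picture.
- At full depth the automatic pin fits were unusable, because the gripper hides much of the shaft and the band blends with the ring. There I relied on the sideways offsets from an earlier fit (under about 0.5 mm), the picture itself and the steady tool pose.

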